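Grade the thread rack from white to black

ROBOT

A 7-joint arm with a two-finger parallel gripper is mounted at the origin on a cart in front of the work surface, level with it; the furniture and walls round the work are solid. World frame = base frame: x ahead of the robot, y to its left, z up, the work surface at z = 0. Lengths are in m, angles in rad, forces in N, time in s.
With the tool pointing down it reaches from about 0.35 to 0.9 m from the base axis. Payload 8.1 kg.
Tool frame: the origin (TCP) lies on the centre line of the jaws, within the pads' length; the fingertips stand 19 mm ahead of it and the grasp point (between the pads) is the TCP (arm.tip_reach is the distance from the TCP to the fingertips, in m); z points along the fingers, y is the line along which they close (so a half turn about z gives the same grasp; the last joint's range is limited). The gripper opens to 92 mm and grips with 3 to 60 N. Pads are 19 mm wide; open, the fingers measure 130 mm over their backs; the gripper's body (75 mm by 190 mm) begins 47 mm behind the grasp point.
Start: joints at [-1.251, 0.434, 0.025, 1.573, -0.012, 1.134, -0.075], TCP at [0.256, 0.57, 0.246] pointing down, gripper open.
Joint ranges: [-2.62, 2.62], [-0.44, 2.09], [-1.27, 1.32], [0.08, 2.57], [-1.32, 4.46], [0.12, 2], [-2.74, 2.74]. Speed limits (rad/s): [2.22, 2.22, 3.01, 3.01, 3.14, 3.14, 3.14].

INTERFACE

Orientations are given as a rotation vector (axis times angle).
In Python, from cell import arm gives the robot as it stands.
- The arm moves only by the tool arm_command, never from a script. Its argument "targets" is a list that holds one entry, the list of rows, each a list of 6 numbers: the shift along the tool's x, y, z in m, then the turn, a rotation vector about the tool's x, y, z in rad. A call has 1 to 10 rows; each row shifts and turns the commanded pose from where the row before left it, along the tool's axes as they then stand; what a row does not reach is not made up. A row lasts 1/8 s, in which the tool goes at most 62.5 mm and 10.7 degrees, less where a joint would pass 70% of its speed; a pose out of reach is approached as far as the arm can. A call with a gripper value outside its range is refused whole. "jaw" is the finger opening in m, from 0 to 0.0918, set as the call begins (left out, the last holds). The fingers move at their own pace and stop on an object; "newtons" is the grip in N (left out, the last holds). Time passes only in rows, so rows that do not move let the fingers close. It gives the time, the measured TCP pose, the force, the opening and the grip force at its end, in the units of the state.
- arm.observe(): the state, without advancing time (a new reading comes with each control period).
- arm.get_image(name): name is "scene" or "top" or "wrist"; returns a dict with "pixels" (420x560x3 uint8, red, green, blue), "z_map" (420x560 float32, m along the optical axis (not along the pixel's ray), 0 where there is no reading), "fx", "fy", "cx", "cy" (pixels), "dist" ([k1, k2, p1, p2, k3] as OpenCV has them; the pictures are not rectified), "xyz" and "rotation" of the camera in the world; the wrist camera has in their place "T_tool_cam" (4x4, takes a point from camera to tool coordinates, whose origin is the TCP and whose axes are the flange's). Camera axes: x right, y down, z forward; pixel columns grow to the right and rows downward; lengths in m; the calibration is good to about 2 mm. A picture is of the moment at which its call begins: read the wrist's pose just before it.
- arm.sign_off(): hands the job in; it is judged then, once.
The state is a dict: "clock": time; "joints": joint angles; "dq": joint speeds; "joint_efforts": joint torques, N m; "position": TCP position; "ee_rot": TCP orientation; "force": force on the tool from outside, world axes, zero at the start; "ft_torque": the same for the moment, N m; "width": opening from 0.0 (shut) to 1.0 (fully open); "gripper_force": force on a finger pad.
Only numpy, scipy, OpenCV 4.12 (cv2) and the standard library are available. Lean on these libraries where they do the work, as an engineer would, in place of code of your own. Each camera call takes 0.05 s, during which the arm holds its last target. There are 200 camera calls.

TASK

Put the four loose pink and red spools of thread onto the four empty pins of the thread rack, each pushed down over its pin until it stands on the board, so that the row runs step by step from the lightest shade next to the white spool to the darkest next to the black one. Leave the white and black spools on their end pins, and do not disturb the measuring tape, the beeswax or the tin of tacks.

Things in the scene. Friction and masses are not known exactly. Their poses are not given: they have to be found in the camera images.
- thread_rack: Thread rack: a light beech board, 80 (its x) by 360 (its y) by 18 mm thick, fixed on the bench, with a row of six upright steel pins along its y axis. Pins 8 mm in diameter, round-tipped, 62 mm tall above the board, at x = 0 and y = +150, +90, +30, -30, -90, -150 mm from the origin. Origin: centre of the board's underside, on the bench; z up.
- spool_white: The white spool, already on the pin at one end of the rack (which end varies); loose on its pin. Upright, 70 mm tall: wound thread 40 in diameter from 6 to 62 mm up, on a plastic tube with a foot 46 in diameter and 5 thick and a 30 collar on top; an open bore 22 in diameter right through. 50 to 100 g. Origin: centre of the underside; z up its axis.
- spool_black: The black spool, already on the pin at the other end of the rack; loose on its pin. Upright, 70 mm tall: wound thread 40 in diameter from 6 to 62 mm up, on a plastic tube with a foot 46 in diameter and 5 thick and a 30 collar on top; an open bore 22 in diameter right through. 50 to 100 g. Origin: centre of the underside; z up its axis.
- spool_pale_pink: Spool of pale pink thread (the lightest of the four pinks), standing loose on the bench. Upright, 70 mm tall: wound thread 40 in diameter from 6 to 62 mm up, on a plastic tube with a foot 46 in diameter and 5 thick and a 30 collar on top; an open bore 22 in diameter right through. 50 to 100 g. Origin: centre of the underside; z up its axis.
- spool_salmon: Spool of salmon pink thread (second lightest), standing loose on the bench. Upright, 70 mm tall: wound thread 40 in diameter from 6 to 62 mm up, on a plastic tube with a foot 46 in diameter and 5 thick and a 30 collar on top; an open bore 22 in diameter right through. 50 to 100 g. Origin: centre of the underside; z up its axis.
- spool_raspberry: Spool of raspberry, a deep red-pink, thread (third), standing loose on the bench. Upright, 70 mm tall: wound thread 40 in diameter from 6 to 62 mm up, on a plastic tube with a foot 46 in diameter and 5 thick and a 30 collar on top; an open bore 22 in diameter right through. 50 to 100 g. Origin: centre of the underside; z up its axis.
- spool_burgundy: Spool of burgundy, a very dark wine red, thread (the darkest of the four), standing loose on the bench. Upright, 70 mm tall: wound thread 40 in diameter from 6 to 62 mm up, on a plastic tube with a foot 46 in diameter and 5 thick and a 30 collar on top; an open bore 22 in diameter right through. 50 to 100 g. Origin: centre of the underside; z up its axis.
- measuring_tape: Bystander: rolled cream measuring tape lying flat, 53 in diameter, 16 tall. Origin: centre of its underside.
- wax_cake: Bystander: round yellow-brown cake of beeswax, 45 in diameter, 14 tall. Origin: centre of its underside.
- tack_tin: Bystander: open grey tin of tacks, 65 in diameter, 20 tall. Origin: centre of its underside.
Things that resemble listed ones, but are neither listed nor needed, are in the scene too. What is shaped like the spool_salmon but blue is not meant. Leave any purple look-alike of the spool_raspberry alone.

How it is judged:
At the end, for the whole second after the job is handed in: All six spools stand upright on the board over their pins (foot within 6 mm of the board, axis within 10 mm of the pin, tilt under 0.12 rad), released and at rest, in the order white, pale pink, salmon, raspberry, burgundy, black; white and black still on their end pins (((y of spool_white in the frame of thread_rack above 0.14 m and y of spool_black in the frame of thread_rack below -0.14 m and y of spool_pale_pink in the frame of thread_rack between 0.08 and 0.1 m and y of spool_salmon in the frame of thread_rack between 0.02 and 0.04 m and y of spool_raspberry in the frame of thread_rack between -0.04 and -0.02 m and y of spool_burgundy in the frame of thread_rack between -0.1 and -0.08 m) or (y of spool_white in the frame of thread_rack below -0.14 m and y of spool_black in the frame of thread_rack above 0.14 m and y of spool_pale_pink in the frame of thread_rack between -0.1 and -0.08 m and y of spool_salmon in the frame of thread_rack between -0.04 and -0.02 m and y of spool_raspberry in the frame of thread_rack between 0.02 and 0.04 m and y of spool_burgundy in the frame of thread_rack between 0.08 and 0.1 m)) and x of spool_white in the frame of thread_rack between -0.01 and 0.01 m and z of spool_white in the frame of thread_rack between 0.012 and 0.024 m and angle between each of spool_white, spool_pale_pink, spool_salmon, spool_raspberry, spool_burgundy, spool_black's own z axis and vertical below 0.12 rad and linear speed of each of spool_white, spool_pale_pink, spool_salmon, spool_raspberry, spool_burgundy, spool_black below 0.02 m/s and contact force between each of spool_white, spool_pale_pink, spool_salmon, spool_raspberry, spool_burgundy, spool_black and the fingers below 0.05 N and x of spool_pale_pink in the frame of thread_rack between -0.01 and 0.01 m and z of spool_pale_pink in the frame of thread_rack between 0.012 and 0.024 m and x of spool_salmon in the frame of thread_rack between -0.01 and 0.01 m and z of spool_salmon in the frame of thread_rack between 0.012 and 0.024 m and x of spool_raspberry in the frame of thread_rack between -0.01 and 0.01 m and z of spool_raspberry in the frame of thread_rack between 0.012 and 0.024 m and x of spool_burgundy in the frame of thread_rack between -0.01 and 0.01 m and z of spool_burgundy in the frame of thread_rack between 0.012 and 0.024 m and x of spool_black in the frame of thread_rack between -0.01 and 0.01 m and z of spool_black in the frame of thread_rack between 0.012 and 0.024 m); the robot touches nothing.
It fails at once if the white end spool is taken off or pushed over on its pin (distance of spool_white from where it was at the start of the episode above 0.018 m or angle between spool_white's own z axis and vertical above 0.3 rad).
It fails at once if the black end spool is taken off or pushed over on its pin (distance of spool_black from where it was at the start of the episode above 0.018 m or angle between spool_black's own z axis and vertical above 0.3 rad).
It fails at once if the measuring tape is disturbed (moved over 25 mm) (distance of measuring_tape from where it was at the start of the episode above 0.025 m).
It fails at once if the wax cake is disturbed (moved over 25 mm) (distance of wax_cake from where it was at the start of the episode above 0.025 m).
It fails at once if the tack tin is disturbed (moved over 25 mm) (distance of tack_tin from where it was at the start of the episode above 0.025 m).
It also fails if it takes over 93 s, if anything falls off the work surface, if the arm or the gripper's body presses on something with over 40 N, if the wrist force passes 120 N, or if a joint passes its speed limit or range.

## Working session

There is one attempt and no reset: what is moved stays moved. The work goes in short steps, Python scripts to look and compute and a tool call to move; the robot and the scene stay as the last step left them, time stands still between calls to the robot, and variables do not carry over. Pictures are saved under pics/ and viewed, at most 14 in all, crops included, and the job is handed in when it is done.

Besides the shell and the picture viewer there is one more tool, called after "Emit:" by a JSON object that holds its "method" and its "body", one argument or row to a line. arm_command: Moves the arm, as the interface text tells. Its arguments: {"type":"object","properties":{"targets":{"type":"array","items":{"type":"array","items":{"type":"array","items":{"type":"number"}}}},"jaw":{"type":"number"},"newtons":{"type":"number"}},"required":["targets"]}

```bash
mkdir -p pics; cat > h.py <<'E'
import numpy as np, cv2
from scipy.spatial.transform import Rotation as R
from cell import arm
def snap(n,f=None):
    s=arm.observe(); im=arm.get_image(n)
    if f: cv2.imwrite('pics/'+f,im['pixels'][:,:,::-1])
    if 'T_tool_cam' in im:
        T=np.eye(4);T[:3,:3]=R.from_rotvec(s['ee_rot']).as_matrix() if len(np.ravel(s['ee_rot']))==3 else np.array(s['ee_rot']);T[:3,3]=s['position']
        T=T@np.array(im['T_tool_cam']); im['C']=T[:3,3]; im['Rm']=T[:3,:3]
    else:
        im['C']=np.array(im['xyz']); r=np.array(im['rotation']); im['Rm']=r if r.shape==(3,3) else R.from_rotvec(r).as_matrix()
    im['K']=np.array([[im['fx'],0,im['cx']],[0,im['fy'],im['cy']],[0,0,1.]]); im['D']=np.array(im['dist'],float)
    return im
def cast(im,uv,z):
    p=cv2.undistortPoints(np.array(uv,float).reshape(-1,1,2),im['K'],im['D'])[:,0]
    d=np.c_[p,np.ones(len(p))]@im['Rm'].T
    return im['C']+d*((z-im['C'][2])/d[:,2])[:,None]
def cloud(im):
    v,u=np.mgrid[:420,:560]; p=cv2.undistortPoints(np.stack([u,v],-1).reshape(-1,1,2).astype(float),im['K'],im['D'])[:,0]
    z=im['z_map'].reshape(-1,1)
    return (im['C']+(np.c_[p,np.ones(len(p))]*z)@im['Rm'].T).reshape(420,560,3)
E
python3 - <<'E'
from h import *
for n in('top','scene'):
    im=snap(n,n+'0.png'); print(n,im['C'],im['Rm'].round(3).tolist(),im['fx'])
s=arm.observe(); print(s)
E
```

```text
top [0.44744298 0.20818632 0.90576532] [[-0.001, -0.996, 0.094], [-1.0, 0.0, -0.01], [0.01, -0.094, -0.996]] 408.893764060506
scene [ 0.18418334 -0.39927555  0.7137802 ] [[0.878, -0.324, 0.352], [-0.478, -0.609, 0.633], [0.01, -0.724, -0.69]] 475.6340940712489
{'clock': 0.1, 'joints': array([-1.25060406,  0.43514205,  0.02496717,  1.57399846, -0.01158547,
        1.13400265, -0.07511386]), 'dq': array([-0.00036061, -0.0028954 ,  0.00096294, -0.00126639,  0.00066911,
       -0.00120334, -0.00306956]), 'joint_efforts': array([ 3.81970967e-03, -6.69132900e+01,  9.88011025e-01, -3.15142322e+01,
       -6.06104638e-02,  3.73338978e-02,  3.27442410e-05]), 'position': array([0.25631325, 0.56955365, 0.24503331]), 'ee_rot': array([-6.59261152e-01, -3.07147837e+00,  2.19407097e-03]), 'force': array([ 0.76969978, -0.31643813, -0.31386955]), 'ft_torque': array([-0.03131525,  0.02706718, -0.03459052]), 'gripper_force': 0.0, 'width': 1.000056434844267}
```

View pics/top0.png

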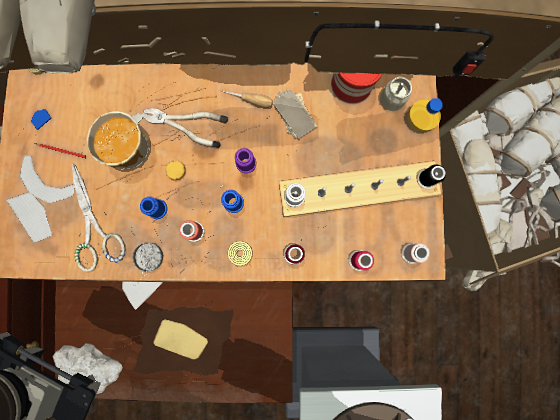

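View pics/scene0.png

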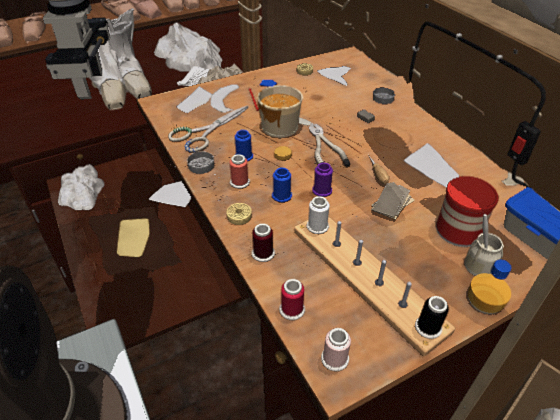

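The top view shows white at (294,192), black at (432,176) and the pins between them. The loose spools are salmon (192,231), burgundy (293,253), raspberry (362,260) and pale pink (416,253). White is at the +y end.

```bash
cat >> h.py <<'E'
def spool(im,P,g,zt=.07,r=.035):
    m=(np.hypot(P[...,0]-g[0],P[...,1]-g[1])<r)&(abs(P[...,2]-zt)<.005)
    if m.sum()<8: return None,m.sum()
    q=P[m][:,:2].astype(np.float32); (c,rad)=cv2.minEnclosingCircle(q); return np.round([*c,rad,P[m][:,2].mean()],4),m.sum()
E
python3 - <<'E'
from h import *
t=snap('top');s=snap('scene');Pt,Ps=cloud(t),cloud(s)
for n,uv,z in [('white',(294,192),.088),('black',(435,174),.088),('pale',(416,252),.07),('salmon',(192,231),.07),('rasp',(362,260),.07),('burg',(293,253),.07),('p1',(321,192),.08),('p2',(349,189),.08),('p3',(376,185),.08),('p4',(402,182),.08)]:
    g=cast(t,[uv],z)[0]; r=.035 if n[0]!='p' or n=='pale' else .02
    print(n,g.round(3),spool(t,Pt,g,z,r),spool(s,Ps,g,z,r))
print(R.from_rotvec(arm.observe()['ee_rot']).as_matrix().round(3))
E
```

```text
white [0.575 0.174 0.088] (array([0.5756, 0.1706, 0.0152, 0.0867]), np.int64(82)) (array([0.5749, 0.1702, 0.0171, 0.087 ]), np.int64(100))
black [ 0.613 -0.119  0.088] (array([ 0.6164, -0.125 ,  0.0159,  0.0866]), np.int64(89)) (array([ 0.6166, -0.1267,  0.0163,  0.0868]), np.int64(164))
pale [ 0.452 -0.079  0.07 ] (array([ 0.4504, -0.0872,  0.0176,  0.0684]), np.int64(80)) (array([ 0.4499, -0.0931,  0.017 ,  0.0694]), np.int64(174))
salmon [0.497 0.384 0.07 ] (array([0.5008, 0.3928, 0.0151, 0.0689]), np.int64(81)) (array([0.5   , 0.3894, 0.0193, 0.0692]), np.int64(86))
rasp [0.437 0.035 0.07 ] (array([0.4362, 0.0284, 0.016 , 0.0687]), np.int64(88)) (array([0.4364, 0.0268, 0.0156, 0.069 ]), np.int64(132))
burg [0.452 0.176 0.07 ] (array([0.4507, 0.17  , 0.0168, 0.0686]), np.int64(79)) (array([0.4484, 0.1702, 0.0162, 0.069 ]), np.int64(112))
p1 [0.576 0.119 0.08 ] (array([0.5836, 0.1113, 0.0034, 0.0783]), np.int64(12)) (array([0.5816, 0.1088, 0.003 , 0.0788]), np.int64(14))
p2 [0.582 0.061 0.08 ] (array([0.591 , 0.0532, 0.0029, 0.0781]), np.int64(11)) (array([0.5908, 0.0507, 0.0038, 0.0779]), np.int64(16))
p3 [0.591 0.005 0.08 ] (array([ 0.6004, -0.0052,  0.0033,  0.0779]), np.int64(12)) (array([ 0.5998, -0.0092,  0.0037,  0.0783]), np.int64(14))
p4 [ 0.597 -0.05   0.08 ] (array([ 0.6077, -0.0649,  0.0039,  0.0781]), np.int64(11)) (None, np.int64(5))
[[-0.912  0.41  -0.   ]
 [ 0.41   0.912 -0.001]
 [-0.    -0.001 -1.   ]]
```

Emit:
{"method": "arm_command", "body": {
  "targets": [
    [[0,0,0,0,0,0.1675],[0,0,0,0,0,0.1675],[0,0,0,0,0,0.1675],[0,0,0,0,0,0.1675],[0,0,0,0,0,0.1675],[0,0,0,0,0,0.1675]]
  ],
  "jaw": 0.0918
}}

```text
clock: 0.95
position: [0.2564, 0.5698, 0.2455]
ee_rot: [2.064, 2.369, -0.001]
force: [0.7, -0.9, -0.3]
width: 1.006
gripper_force: 0.0
```

Emit:
{"method": "arm_command", "body": {
  "targets": [
    [[-0.0353,0.036,0,0,0,0],[-0.0353,0.036,0,0,0,0],[-0.0353,0.036,0,0,0,0],[-0.0353,0.036,0,0,0,0],[-0.0353,0.036,0,0,0,0],[-0.0353,0.036,0,0,0,0],[0,0,0,0,0,0],[0,0,0,0,0,0]]
  ]
}}

```text
clock: 1.95
position: [0.4999, 0.3914, 0.2454]
ee_rot: [-2.057, -2.374, 0.001]
force: [-0.6, 0.8, 0.8]
width: 1.0
gripper_force: 0.0
```

```bash
cat >> h.py <<'E'
def rel(p):
    s=arm.observe(); M=R.from_rotvec(s['ee_rot']).as_matrix(); return (M.T@(np.array(p)-s['position'])).round(4)
E
python3 - <<'E'
from h import *
s=arm.observe();print(s['clock'],s['position'],R.from_rotvec(s['ee_rot']).as_matrix().round(3).tolist(),s['joints'].round(2))
w=snap('wrist','w1.png');P=cloud(w);print(spool(w,P,(.5,.391),.07), rel([.5,.391,.045]))
E
```

```text
1.95 [0.4999205  0.39143059 0.24542746] [[-0.142, 0.99, -0.001], [0.99, 0.142, 0.0], [0.0, -0.001, -1.0]] [-0.96  0.46  0.32  1.57 -0.15  1.14 -0.47]
(array([0.5009, 0.3934, 0.016 , 0.0697]), np.int64(352)) [-0.0013  0.0007  0.2005]
```

View pics/w1.png

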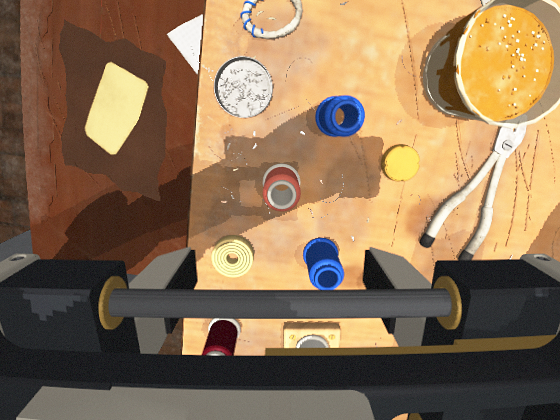

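The wrist view shows salmon at (282,190), beneath the gripper. The tape, tin and blue spools are clear of the finger line. I'll descend and grip.

Emit:
{"method": "arm_command", "body": {
  "targets": [
    [[0.001,0.0005,0.05,0,0,0],[0,0,0.05,0,0,0],[0,0,0.05,0,0,0],[0,0,0.035,0,0,0],[0,0,0.015,0,0,0],[0,0,0,0,0,0]]
  ]
}}

```text
clock: 2.75
position: [0.4999, 0.3928, 0.0454]
ee_rot: [-2.055, -2.375, 0.002]
force: [0.8, -0.2, -0.1]
width: 1.003
gripper_force: 0.0
```

Emit:
{"method": "arm_command", "body": {
  "targets": [
    [[0,0,0,0,0,0],[0,0,0,0,0,0],[0,0,0,0,0,0],[0,0,0,0,0,0],[0,0,0,0,0,0],[0,0,0,0,0,0]]
  ],
  "jaw": 0.03,
  "newtons": 20
}}

```text
clock: 3.5
position: [0.5009, 0.3921, 0.0458]
ee_rot: [2.057, 2.374, 0.0]
force: [0.3, 0.2, 0.6]
width: 0.424
gripper_force: 20.0
```

Emit:
{"method": "arm_command", "body": {
  "targets": [
    [[0,0,-0.02,0,0,0],[0,0,-0.04,0,0,0],[0,0,-0.05,0,0,0],[0,0,0,0,0,0]]
  ]
}}

```text
clock: 4.0
position: [0.5032, 0.3937, 0.1614]
ee_rot: [2.057, 2.373, 0.014]
force: [-1.2, 1.5, -1.4]
width: 0.424
gripper_force: 20.0
```

Emit:
{"method": "arm_command", "body": {
  "targets": [
    [[-0.0437,0.0052,0,0,0,0],[-0.0437,0.0052,0,0,0,0],[-0.0437,0.0052,0,0,0,0],[-0.0437,0.0052,0,0,0,0],[-0.0437,0.0052,0,0,0,0],[-0.0437,0.0052,0,0,0,0],[-0.0437,0.0052,0,0,0,0],[-0.0437,0.0052,0,0,0,0],[0,0,0,0,0,0],[0,0,0,0,0,0]]
  ]
}}

```text
clock: 5.25
position: [0.5914, 0.0524, 0.1557]
ee_rot: [-2.057, -2.374, -0.0]
force: [-0.2, -0.2, -1.0]
width: 0.429
gripper_force: 20.0
```

```bash
python3 - <<'E'
from h import *
z=arm.observe()['position'];print(z)
s=snap('scene','s2.png');t=snap('top');w=snap('wrist','w2.png')
for n,im in(('s',s),('t',t),('w',w)):
    P=cloud(im);print(n,spool(im,P,z,z[2]+.025,.03),[spool(im,P,g,.08,.015)for g in((.5826,.110),(.600,-.007),(.608,-.066))])
print(rel([.591,.052,.1]))
E
```

```text
[0.5914165  0.05243317 0.15569542]
s (array([0.6155, 0.0551, 0.0119, 0.1816]), np.int64(36)) [(array([0.5833, 0.1097, 0.0034, 0.0781]), np.int64(13)), (array([ 0.5981, -0.0084,  0.0043,  0.0787]), np.int64(13)), (array([ 0.6081, -0.0685,  0.0038,  0.0779]), np.int64(18))]
t (None, np.int64(6)) [(array([0.5836, 0.1112, 0.0036, 0.0775]), np.int64(12)), (None, np.int64(0)), (None, np.int64(0))]
w (array([0.5904, 0.0592, 0.0281, 0.1796]), np.int64(1955)) [(array([0.5854, 0.1104, 0.0039, 0.079 ]), np.int64(112)), (None, np.int64(0)), (None, np.int64(0))]
[-0.0016 -0.0006  0.0556]
```

View pics/s2.png

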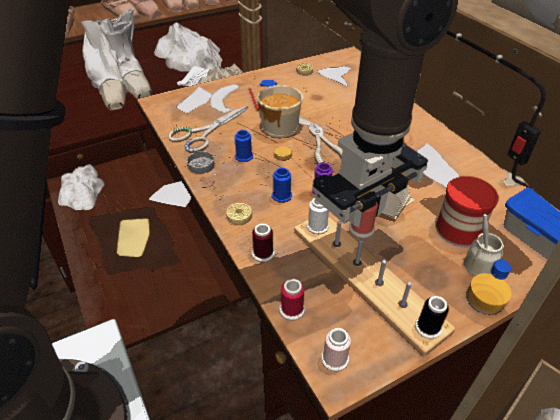

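View pics/w2.png

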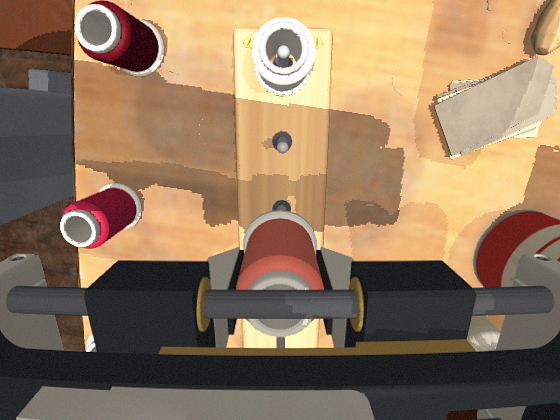

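Salmon is held over pin 2: its collar is at about column 281 and the pin tip is at (282,208). I'll lower it.

Emit:
{"method": "arm_command", "body": {
  "targets": [
    [[-0.0015,-0.0005,0.02,0,0,0],[0,0,0.02,0,0,0],[0,0,0.02,0,0,0],[0,0,0.015,0,0,0],[0,0,0.01,0,0,0],[0,0,0.006,0,0,0],[0,0,0,0,0,0]]
  ]
}}

```text
clock: 6.28
position: [0.5915, 0.0505, 0.0646]
ee_rot: [-2.057, -2.374, 0.0]
force: [0.5, 0.3, -0.5]
width: 0.428
gripper_force: 20.0
```

Emit:
{"method": "arm_command", "body": {
  "targets": [
    [[0,0,0,0,0,0],[0,0,0,0,0,0],[0,0,0,0,0,0],[0,0,0,0,0,0]]
  ],
  "jaw": 0.07
}}

```text
clock: 6.78
position: [0.5916, 0.0505, 0.0649]
ee_rot: [2.057, 2.374, 0.0]
force: [0.0, 0.2, -0.3]
width: 0.755
gripper_force: 0.0
```

Emit:
{"method": "arm_command", "body": {
  "targets": [
    [[0,0,-0.03,0,0,0],[0,0,-0.05,0,0,0],[0,0,-0.05,0,0,0],[0,0,0,0,0,0]]
  ]
}}

```text
clock: 7.28
position: [0.5939, 0.0505, 0.1989]
ee_rot: [2.054, 2.371, 0.009]
force: [0.1, -0.6, -0.4]
width: 0.759
gripper_force: 0.0
```

```bash
python3 - <<'E'
from h import *
print(arm.observe()['position'])
s=snap('scene');w=snap('wrist')
for n,im in(('s',s),('w',w)):
    P=cloud(im);print(n,spool(im,P,(.591,.052),.088,.03),spool(im,P,(.436,.028),.07),spool(im,P,(.449,.170),.07))
print(rel([.4363,.0278,.045]),rel([.4495,.170,.045]))
E
```

```text
[0.59393582 0.05050662 0.19890572]
s (array([0.5903, 0.0497, 0.016 , 0.0869]), np.int64(122)) (array([0.4355, 0.027 , 0.0158, 0.069 ]), np.int64(134)) (array([0.4488, 0.1702, 0.0165, 0.0689]), np.int64(109))
w (array([0.5914, 0.0512, 0.0154, 0.0876]), np.int64(556)) (array([0.438 , 0.0269, 0.016 , 0.0694]), np.int64(565)) (array([0.452 , 0.1709, 0.0166, 0.0694]), np.int64(728))
[-0.0005 -0.1569  0.1498] [ 0.1384 -0.1236  0.1499]
```

Emit:
{"method": "arm_command", "body": {
  "targets": [
    [[-0.0003,-0.039,0,0,0,0],[-0.0003,-0.039,0,0,0,0],[-0.0003,-0.039,0,0,0,0],[-0.0004,-0.04,0,0,0,0],[0,0,0.03,0,0,0],[0,0,0.04,0,0,0],[0,0,0.04,0,0,0],[0,0,0.025,0,0,0],[0,0,0.014,0,0,0],[0,0,0,0,0,0]]
  ],
  "jaw": 0.0918
}}

```text
clock: 8.62
position: [0.4352, 0.0266, 0.0448]
ee_rot: [-2.056, -2.373, 0.004]
force: [0.2, -0.2, 0.7]
width: 0.999
gripper_force: 0.0
```

Emit:
{"method": "arm_command", "body": {
  "targets": [
    [[0,0,0,0,0,0],[0,0,0,0,0,0],[0,0,0,0,0,0],[0,0,0,0,0,0],[0,0,0,0,0,0],[0,0,0,0,0,0]]
  ],
  "jaw": 0.03
}}

```text
clock: 9.38
position: [0.4364, 0.0268, 0.0458]
ee_rot: [2.057, 2.374, 0.0]
force: [0.4, -0.8, 1.5]
width: 0.427
gripper_force: 20.0
```

Emit:
{"method": "arm_command", "body": {
  "targets": [
    [[0,0,-0.02,0,0,0],[0,0,-0.04,0,0,0],[0,0,-0.05,0,0,0],[-0.014,0.039,0,0,0,0],[-0.014,0.039,0,0,0,0],[-0.014,0.039,0,0,0,0],[-0.015,0.04,0,0,0,0],[0,0,0,0,0,0],[0,0,0,0,0,0]]
  ]
}}

```text
clock: 10.5
position: [0.5988, -0.0072, 0.1551]
ee_rot: [-2.057, -2.373, 0.002]
force: [-0.2, 1.1, -1.0]
width: 0.429
gripper_force: 20.0
```

```bash
python3 - <<'E'
from h import *
print(arm.observe()['position'],rel([.600,-.007,.1]))
w=snap('wrist','w3.png')
E
```

```text
[ 0.5987553  -0.00721817  0.15507473] [0.     0.0014 0.0551]
```

View pics/w3.png

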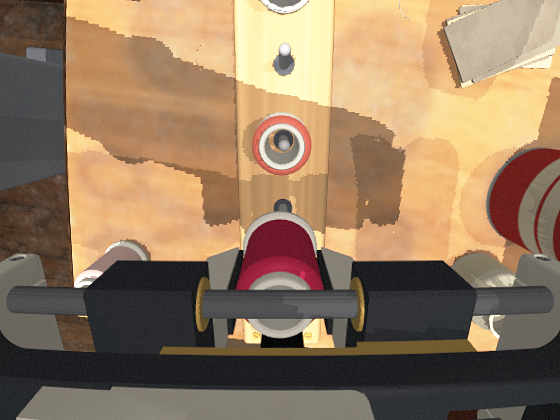

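Salmon stands on its pin at (283,143). Raspberry is over pin 3, whose tip is at (283,207).

Emit:
{"method": "arm_command", "body": {
  "targets": [
    [[0,0,0.02,0,0,0],[0,0,0.02,0,0,0],[0,0,0.02,0,0,0],[0,0,0.015,0,0,0],[0,0,0.01,0,0,0],[0,0,0.006,0,0,0],[0,0,0,0,0,0]]
  ]
}}

```text
clock: 11.42
position: [0.5998, -0.0073, 0.0647]
ee_rot: [-2.057, -2.374, 0.0]
force: [-0.9, 0.1, -0.9]
width: 0.43
gripper_force: 20.0
```

Emit:
{"method": "arm_command", "body": {
  "targets": [
    [[0,0,0,0,0,0],[0,0,0,0,0,0],[0,0,0,0,0,0],[0,0,0,0,0,0]]
  ],
  "jaw": 0.07
}}

```text
clock: 11.92
position: [0.5999, -0.0072, 0.0649]
ee_rot: [2.057, 2.374, 0.0]
force: [0.9, 1.0, -0.3]
width: 0.751
gripper_force: 0.0
```

Emit:
{"method": "arm_command", "body": {
  "targets": [
    [[0,0,-0.03,0,0,0],[0,0,-0.05,0,0,0],[0,0,-0.05,0,0,0],[0,0,0,0,0,0],[0.0393,-0.0247,0,0,0,0],[0.0393,-0.0247,0,0,0,0],[0.0393,-0.0247,0,0,0,0],[0.0393,-0.0247,0,0,0,0],[0.0393,-0.0247,0,0,0,0],[0,0,0,0,0,0]]
  ]
}}

```text
clock: 13.18
position: [0.4467, 0.1725, 0.1939]
ee_rot: [-2.049, -2.379, 0.002]
force: [0.5, -0.3, 1.0]
width: 0.761
gripper_force: 0.0
```

```bash
python3 - <<'E'
from h import *
print(arm.observe()['position'])
s=snap('scene')
P=cloud(s);print(spool(s,P,(.600,-.007),.088,.03),spool(s,P,(.591,.051),.088,.03))
w=snap('wrist');print(spool(w,cloud(w),(.449,.170),.07),rel([.45,.17,.0455]))
E
```

```text
[0.4467432  0.1725377  0.19387656]
(array([ 0.5969, -0.0075,  0.0165,  0.0868]), np.int64(126)) (array([0.5887, 0.0508, 0.0166, 0.0868]), np.int64(122))
(array([0.4522, 0.1709, 0.0165, 0.0697]), np.int64(501)) [0.0003 0.0009 0.1488]
```

Emit:
{"method": "arm_command", "body": {
  "targets": [
    [[0,0,0.03,0,0,0],[0,0,0.04,0,0,0],[0,0,0.04,0,0,0],[0,0,0.025,0,0,0],[0,0,0.014,0,0,0],[0,0,0,0,0,0]]
  ],
  "jaw": 0.0918
}}

```text
clock: 14.02
position: [0.4497, 0.1687, 0.0451]
ee_rot: [-2.059, -2.373, 0.002]
force: [-0.5, -0.6, 0.0]
width: 1.0
gripper_force: 0.0
```

Emit:
{"method": "arm_command", "body": {
  "targets": [
    [[0,0,0,0,0,0],[0,0,0,0,0,0],[0,0,0,0,0,0],[0,0,0,0,0,0],[0,0,0,0,0,0],[0,0,0,0,0,0]]
  ],
  "jaw": 0.03
}}

```text
clock: 14.78
position: [0.4498, 0.1698, 0.0458]
ee_rot: [2.057, 2.374, 0.001]
force: [0.8, 0.1, 1.4]
width: 0.433
gripper_force: 20.0
```

Emit:
{"method": "arm_command", "body": {
  "targets": [
    [[0,0,-0.02,0,0,0],[0,0,-0.04,0,0,0],[0,0,-0.05,0,0,0],[0,0,0,0,0,0]]
  ]
}}

```text
clock: 15.28
position: [0.4515, 0.1705, 0.1588]
ee_rot: [2.056, 2.373, 0.009]
force: [0.4, -0.2, -0.3]
width: 0.431
gripper_force: 20.0
```

Emit:
{"method": "arm_command", "body": {
  "targets": [
    [[-0.0366,0.0175,0,0,0,0],[-0.0366,0.0175,0,0,0,0],[-0.0366,0.0175,0,0,0,0],[-0.0366,0.0175,0,0,0,0],[-0.0366,0.0175,0,0,0,0],[-0.0366,0.0175,0,0,0,0],[-0.0364,0.018,0,0,0,0],[0,0,0,0,0,0],[0,0,0,0,0,0]]
  ]
}}

```text
clock: 16.4
position: [0.6069, -0.0657, 0.1545]
ee_rot: [-2.056, -2.373, 0.002]
force: [-0.4, -0.1, -0.5]
width: 0.434
gripper_force: 20.0
```

```bash
python3 - <<'E'
from h import *
print(arm.observe()['position'],rel([.608,-.066,.1]))
w=snap('wrist','w4.png')
E
```

```text
[ 0.60686769 -0.06566844  0.15449408] [-0.0005  0.0012  0.0545]
```

View pics/w4.png

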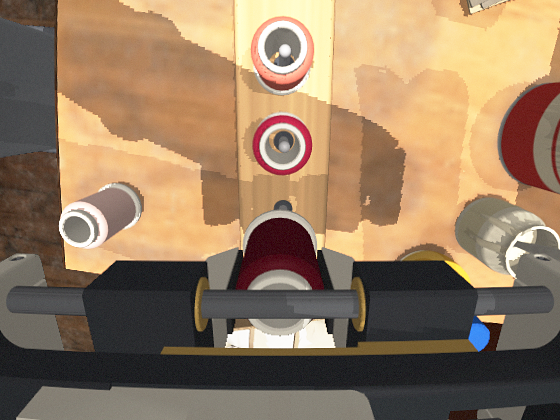

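Burgundy is over pin 4. A yellow pot appears on the +x side, near (435,258), so I'll check its clearance before lowering.

```bash
python3 - <<'E'
from h import *
for n in('top','scene'):
    P=cloud(snap(n)).reshape(-1,3); m=(P[:,0]>.63)&(P[:,0]<.85)&(P[:,1]>-.22)&(P[:,1]<.0)&(P[:,2]>.02)&(P[:,2]<.095)
    q=P[m]
    for a in np.arange(.63,.8,.02):
        k=q[(q[:,0]>=a)&(q[:,0]<a+.02)]
        print(n,a.round(2),len(k),k[:,1:].min(0).round(3) if len(k) else '',k[:,1:].max(0).round(3) if len(k) else '')
E
```

```text
top 0.63 8 [-0.07  0.02] [-0.02   0.021]
top 0.65 0  
top 0.67 0  
top 0.69 0  
top 0.71 28 [-0.139  0.022] [-0.115  0.035]
top 0.73 48 [-0.151  0.02 ] [-0.1    0.037]
top 0.75 39 [-0.192  0.023] [-0.109  0.094]
top 0.77 366 [-0.192  0.02 ] [-0.037  0.095]
top 0.79 365 [-0.192  0.021] [-0.029  0.094]
scene 0.63 40 [-0.151  0.02 ] [-0.011  0.089]
scene 0.65 2 [-0.149  0.02 ] [-0.146  0.02 ]
scene 0.67 0  
scene 0.69 0  
scene 0.71 125 [-0.145  0.02 ] [-0.108  0.035]
scene 0.73 518 [-0.215  0.02 ] [-0.093  0.095]
scene 0.75 894 [-0.217  0.02 ] [-0.09   0.095]
scene 0.77 827 [-0.214  0.02 ] [-0.038  0.095]
scene 0.79 438 [-0.214  0.021] [-0.     0.095]
```

Nothing comes closer than x = 0.71, and it is only 35 mm tall there, so the way is clear.

Emit:
{"method": "arm_command", "body": {
  "targets": [
    [[0,0,0.02,0,0,0],[0,0,0.02,0,0,0],[0,0,0.02,0,0,0],[0,0,0.015,0,0,0],[0,0,0.01,0,0,0],[0,0,0.006,0,0,0],[0,0,0,0,0,0]]
  ]
}}

```text
clock: 17.42
position: [0.6079, -0.0662, 0.0647]
ee_rot: [2.057, 2.374, 0.0]
force: [-0.8, 0.2, -0.2]
width: 0.435
gripper_force: 20.0
```

Emit:
{"method": "arm_command", "body": {
  "targets": [
    [[0,0,0,0,0,0],[0,0,0,0,0,0],[0,0,0,0,0,0],[0,0,0,0,0,0]]
  ],
  "jaw": 0.07
}}

```text
clock: 17.92
position: [0.6079, -0.0662, 0.0649]
ee_rot: [2.057, 2.374, 0.0]
force: [0.6, -0.0, 0.7]
width: 0.76
gripper_force: 0.0
```

Emit:
{"method": "arm_command", "body": {
  "targets": [
    [[0,0,-0.03,0,0,0],[0,0,-0.05,0,0,0],[0,0,-0.05,0,0,0],[0,0,0,0,0,0],[-0.0004,-0.04,0,0,0,0],[-0.0004,-0.04,0,0,0,0],[-0.0005,-0.04,0,0,0,0],[-0.0005,-0.04,0,0,0,0],[0,0,0,0,0,0],[0,0,0,0,0,0]]
  ]
}}

```text
clock: 19.18
position: [0.4501, -0.0905, 0.1946]
ee_rot: [2.057, 2.374, 0.001]
force: [1.0, -0.5, -0.6]
width: 0.76
gripper_force: 0.0
```

```bash
python3 - <<'E'
from h import *
print(arm.observe()['position'])
s=snap('scene')
P=cloud(s);print([spool(s,P,g,.088,.03) for g in((.608,-.066),(.600,-.007),(.591,.051))])
w=snap('wrist');print(spool(w,cloud(w),(.45,-.09),.07),rel([.45,-.09,.0455]))
E
```

```text
[ 0.45012985 -0.09051231  0.19457838]
[(array([ 0.6061, -0.0661,  0.0156,  0.0865]), np.int64(126)), (array([ 0.5911, -0.0192,  0.0055,  0.0855]), np.int64(16)), (None, np.int64(0))]
(array([ 0.4513, -0.0917,  0.0161,  0.0697]), np.int64(489)) [ 0.0006 -0.0006  0.1491]
```

Emit:
{"method": "arm_command", "body": {
  "targets": [
    [[-0.0005,0,0.03,0,0,0],[0,0,0.04,0,0,0],[0,0,0.04,0,0,0],[0,0,0.025,0,0,0],[0,0,0.014,0,0,0],[0,0,0,0,0,0]]
  ],
  "jaw": 0.0918
}}

```text
clock: 20.02
position: [0.4497, -0.0912, 0.0451]
ee_rot: [-2.056, -2.374, 0.001]
force: [0.2, -0.8, 0.5]
width: 1.0
gripper_force: 0.0
```

Emit:
{"method": "arm_command", "body": {
  "targets": [
    [[0,0,0,0,0,0],[0,0,0,0,0,0],[0,0,0,0,0,0],[0,0,0,0,0,0],[0,0,0,0,0,0],[0,0,0,0,0,0]]
  ],
  "jaw": 0.03
}}

```text
clock: 20.78
position: [0.4499, -0.0912, 0.0458]
ee_rot: [2.057, 2.374, 0.0]
force: [0.8, -0.1, 1.0]
width: 0.43
gripper_force: 20.0
```

Emit:
{"method": "arm_command", "body": {
  "targets": [
    [[0,0,-0.02,0,0,0],[0,0,-0.04,0,0,0],[0,0,-0.05,0,0,0],[0,0,0,0,0,0]]
  ]
}}

```text
clock: 21.28
position: [0.4517, -0.0915, 0.1587]
ee_rot: [2.054, 2.371, 0.006]
force: [0.5, -0.5, -0.5]
width: 0.428
gripper_force: 20.0
```

Emit:
{"method": "arm_command", "body": {
  "targets": [
    [[0.03,0.0266,0,0,0,0],[0.03,0.0266,0,0,0,0],[0.03,0.0266,0,0,0,0],[0.03,0.0266,0,0,0,0],[0.03,0.0266,0,0,0,0],[0.03,0.0266,0,0,0,0],[0,0,0,0,0,0],[0,0,0,0,0,0]]
  ]
}}

```text
clock: 22.28
position: [0.5812, 0.1089, 0.1546]
ee_rot: [-2.057, -2.374, 0.003]
force: [0.2, -0.7, -1.1]
width: 0.429
gripper_force: 20.0
```

```bash
python3 - <<'E'
from h import *
print(arm.observe()['position'],rel([.5826,.110,.1]))
w=snap('wrist','w5.png')
E
```

```text
[0.58119327 0.10890827 0.15457971] [0.0009 0.0017 0.0546]
```

View pics/w5.png

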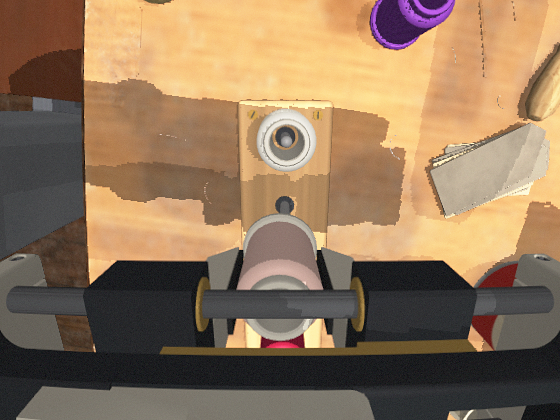

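Pale pink is over pin 1, whose tip is at (285,205). I'll lower it.

Emit:
{"method": "arm_command", "body": {
  "targets": [
    [[0.0005,0.0007,0.02,0,0,0],[0,0,0.02,0,0,0],[0,0,0.02,0,0,0],[0,0,0.015,0,0,0],[0,0,0.01,0,0,0],[0,0,0.006,0,0,0],[0,0,0,0,0,0]]
  ]
}}

```text
clock: 23.2
position: [0.5827, 0.1102, 0.0647]
ee_rot: [2.057, 2.374, 0.0]
force: [0.7, -0.5, 0.1]
width: 0.429
gripper_force: 20.0
```

Emit:
{"method": "arm_command", "body": {
  "targets": [
    [[0,0,0,0,0,0],[0,0,0,0,0,0],[0,0,0,0,0,0],[0,0,0,0,0,0]]
  ],
  "jaw": 0.07
}}

```text
clock: 23.7
position: [0.5827, 0.1103, 0.0649]
ee_rot: [2.057, 2.374, 0.0]
force: [0.2, 0.6, 0.1]
width: 0.756
gripper_force: 0.0
```

Emit:
{"method": "arm_command", "body": {
  "targets": [
    [[0,0,-0.03,0,0,0],[0,0,-0.05,0,0,0],[0,0,-0.05,0,0,0],[0,0,-0.04,0,0,0],[0.04,-0.04,0,0,0,0],[0.04,-0.04,0,0,0,0],[0.04,-0.04,0,0,0,0],[0.04,-0.04,0,0,0,0],[0,0,0,0,0,0],[0,0,0,0,0,0]]
  ]
}}

```text
clock: 24.95
position: [0.4019, 0.2457, 0.235]
ee_rot: [2.056, 2.375, 0.001]
force: [0.0, -0.4, 0.4]
width: 0.763
gripper_force: 0.0
```

```bash
python3 - <<'E'
from h import *
t=snap('top','t6.png');s=snap('scene','s6.png')
for im in(t,s):
    P=cloud(im)
    for g in((.5755,.1705),(.5826,.110),(.591,.051),(.600,-.007),(.608,-.066),(.6165,-.126)): print(spool(im,P,g,.088,.025))
E
```

```text
(array([0.5757, 0.1713, 0.015 , 0.0865]), np.int64(80))
(array([0.5807, 0.1091, 0.0163, 0.0867]), np.int64(82))
(array([0.5925, 0.0521, 0.0165, 0.087 ]), np.int64(84))
(array([ 0.6002, -0.0058,  0.0157,  0.0869]), np.int64(88))
(array([ 0.6057, -0.0629,  0.0162,  0.0864]), np.int64(83))
(array([ 0.6175, -0.1243,  0.0164,  0.0863]), np.int64(86))
(array([0.5739, 0.1697, 0.0167, 0.0871]), np.int64(106))
(array([0.5821, 0.1087, 0.0171, 0.0869]), np.int64(111))
(array([0.59  , 0.0497, 0.0163, 0.0866]), np.int64(124))
(array([ 0.5993, -0.0076,  0.0162,  0.0869]), np.int64(126))
(array([ 0.6059, -0.0667,  0.0162,  0.0867]), np.int64(125))
(array([ 0.6159, -0.1286,  0.0175,  0.087 ]), np.int64(165))
```

View pics/s6.png

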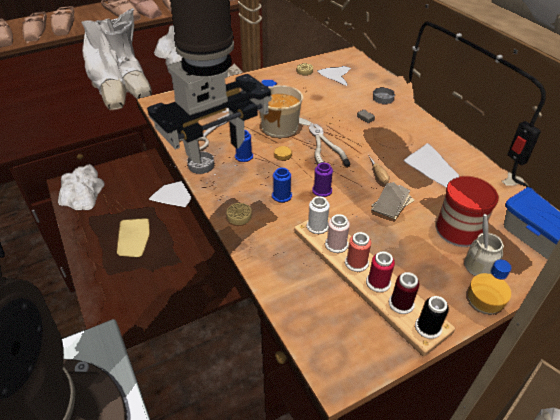

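All six spools stand on the rack in the right order, from white at (318,215) to black at (433,315). The arm is clear.

```bash
python3 -c "
from cell import arm
print(arm.sign_off())"
```

```text
the job is handed in; nothing more can be done
None
```

The four spools are on their pins in the order white, pale pink, salmon, raspberry, burgundy, black, and I handed the job in at about 25 s; the hand-in gave no verdict back.

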